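Open the push-and-turn cap of the sanitiser jug

ROBOT

A 7-joint arm with a two-finger parallel gripper is mounted at the origin on the work surface. World frame = base frame: x ahead of the robot, y to its left, z up, the work surface at z = 0. Lengths are in m, angles in rad, forces in N, time in s.
With the tool pointing down it reaches from about 0.425 to 0.95 m from the base axis. Payload 4.7 kg.
Tool frame: the origin (TCP) lies on the centre line of the jaws, within the pads' length; the fingertips stand 19 mm ahead of it and the grasp point (between the pads) is the TCP (r.tip_extent is the distance from the TCP to the fingertips, in m); z points along the fingers, y is the line along which they close (so a half turn about z gives the same grasp; the last joint's range is limited). The gripper opens to 85 mm and grips with 20 to 120 N. Pads are 22 mm wide; open, the fingers measure 114 mm over their backs; the gripper's body (76 mm by 85 mm) begins 54 mm behind the grasp point. The pads swing forward as they close: fully open they stand 13 mm farther back than shut.
Start: joints at [1.132, 0.469, -0.049, 1.532, 0.024, 1.141, -0.082], TCP at [0.269, -0.619, 0.25] pointing down, gripper open.
Joint ranges: [-2.59, 2.59], [-0.33, 1.99], [-1.39, 1.29], [0.1, 2.45], [-1.04, 4.18], [0.21, 1.99], [-2.66, 2.66]. Speed limits (rad/s): [2.57, 2.57, 3.14, 3.14, 3.14, 3.14, 3.14].

INTERFACE

Orientations are given as a unit quaternion [x, y, z, w].
In Python, from bench import r, jaws, status, optics gives the robot as it stands. The module is installed in compiled form; this text tells all that it offers. Calls block until the motion is done:
- r.movep(position, orientation): joint-space move of the TCP to a pose.
- r.move_l(position, rotation=None, vel=0.15): straight line of the TCP; rotation=None keeps the orientation; vel is the mean speed in m/s.
- r.move_j(angles): joint-space move.
- jaws.gripper_to(opening, grip_force=None): finger opening in m; grip_force is the grip in N (None keeps the last); returns when the fingers have stopped.
- r.wait(seconds).
- r.inverse_kinematics(position, orientation): joint angles nearest the present ones, or None.
- status.get_state(): the state.
- optics.get_image(name): name is "scene" or "top" or "wrist"; returns a dict with "img" (420x560x3 uint8, red, green, blue), "vertical_fov" (degrees; the focal length in pixels is half the picture's height over the tangent of half this angle, whatever the lens; pixels are square), "cx", "cy" (the principal point, pixels), "origin" and "rotation" of the camera in the world; the wrist camera has in their place "tool_from_camera" (4x4, takes a point from camera to tool coordinates, whose origin is the TCP and whose axes are the flange's). Camera axes: x right, y up, looking along -z (the intrinsics and any distortion apply to the point x, -y, -z); pixel columns grow to the right and rows downward; lengths in m; the calibration is good to about 2 mm. A picture is of the moment at which its call begins: read the wrist's pose just before it. There is no depth.
A pose or a line that the arm cannot do raises r.MotionError and nothing moves.
- r.hand_in(): hands the job in; it is judged then, once.
The state is a dict: "clock": time; "joints": joint angles; "qvel": joint speeds; "tau": joint torques, N m; "eef_pos": TCP position; "tool_rot": TCP orientation; "force": force on the tool from outside, world axes, zero at the start; "moment": the same for the moment, N m; "finger_gap": finger opening in m; "gripper_force": force on a finger pad.
Only numpy, scipy, OpenCV 4.12 (cv2) and the standard library are available. Lean on these libraries where they do the work, as an engineer would, in place of code of your own. Each camera call takes 0.05 s, during which the arm holds its last target. There are 200 camera calls.

TASK

The sanitiser jug in its bench bracket is wanted open, but its dosing cup has been left upturned over the cap: lift the cup off and set it down on the worktop beside the bracket, standing mouth down, without dropping it. Then press the push-and-turn safety cap down, keep it pressed while you twist it anticlockwise until it is free, and lift it off. Finish while still holding the cap, level and about 5 cm clear above the open neck, and leave the sprayer, the knife and the two scallop shells where they lie.

Things in the scene. Friction and masses are not known exactly. Their poses are not given: they have to be found in the camera images.
- jug: white rectangular 1-litre jug, 116 (its x) x 80 mm, flat sides to 131 mm height, then a round tapered shoulder (70 mm across at 139 mm, 38 mm at 155 mm). It is strapped in a steel bracket screwed to the worktop (base 160 x 112 mm, rails 132 x 98 mm, up to 81 mm high); neither can move. Origin on the worktop under its centre, z up
- neck (a point): centre of the open mouth of the jug's neck, straight above the jug's origin, 191 mm above the worktop; axes as the jug's, z up. The neck is 24 mm across, with three lugs (32 mm across) that hold the cap like a bayonet
- cap_center (a point): centre (half-way up) of the black ribbed push-and-turn cap, 44 mm across, 32 mm high, 22 g; z up, x turns with it. Locked: 188 mm above the worktop, top 204, lower edge 172 mm, x along the jug's within 0.1 rad. Held down, it turns only anticlockwise seen from above: from 0.75 rad it lifts straight off freely, at 1.34 rad it meets a stop (aim at 1.05)
- cap_liner (a joint): spring disc inside the cap, which pushes the cap up into its lock: 0 when locked, grows as the cap is pressed down, 0.006 m at the stop, about -0.002 with the cap off. It resists with 7 N when locked and 14 N at the stop; the cap must be at least 3.5 mm down to turn out of its lock, and cannot be turned or pulled off otherwise
- cup_center (a point): centre (half-way up) of the grey dosing cup, 54 to 58 mm across, 42.5 mm high, walls and floor 2.5 mm, about 30 g. At the start it hangs mouth down over the cap, its closed end resting on the cap's flat top, mouth 164 mm above the worktop; 40 mm straight up frees it. z up through its closed end: standing mouth down on the worktop its centre is 21 mm high
- sprayer: bystander: white trigger-spray bottle, 72 mm across, 206 mm high, standing; origin under its centre
- knife: bystander: scallop knife lying flat, white handle 105 mm and blade 80 mm along x (total 190 mm, 20 mm high); origin on the worktop under the front part of the handle, 93 mm behind the end of the handle
- shell_a: bystander: scallop shell lying domed side up, 94 mm across, 14 mm high; origin under its centre
- shell_b: bystander: a second such scallop shell; origin under its centre
Not all that is in view belongs to the job. What is shaped like the part that bears cup_center but orange is not meant. Leave any red look-alike of the jug alone.

How it is judged:
By the outcome, as a careful person would: the job done as asked, in the order asked, and still so for the second after the job is handed in, while the arm keeps its last pose, push and grip.
It also fails if it takes over 48 s, if anything falls off the work surface, if the arm or the gripper's body presses on something with over 40 N, if the wrist force passes 120 N, or if a joint passes its speed limit or range.

## Working session

There is one attempt and no reset: what is moved stays moved. The work goes in short steps, each a Python script; the robot and the scene stay as the last script left them, time stands still between calls to the robot, and variables do not carry over. Pictures are saved under pics/ and viewed, at most 10 in all, crops included, and the job is handed in when it is done.

```bash
mkdir -p pics
python3 - <<'E'
from bench import r,jaws,status,optics
import cv2,numpy as np
s=status.get_state();print(s)
for n in ["scene","top"]:
    d=optics.get_image(n);cv2.imwrite(f"pics/{n}0.png",d["img"][:,:,::-1]);print({k:v for k,v in d.items() if k!="img"})
d=optics.get_image("wrist");print({k:v for k,v in d.items() if k!="img"})
a=cv2.imread("pics/scene0.png");b=cv2.imread("pics/top0.png")
E
```

```text
{'clock': 0.0, 'joints': array([ 1.13211385,  0.46942042, -0.04859263,  1.53370492,  0.02408844,
        1.14103334, -0.08227469]), 'qvel': array([-6.36943719e-04, -4.30517193e-04, -3.45757219e-05,  7.44879580e-05,
       -7.06730378e-04, -3.34236706e-03,  1.41506485e-03]), 'tau': array([-2.25789126e-04, -5.10309935e+01, -4.65850323e-02, -2.37712812e+01,
        1.07394339e-02,  7.53996021e-03,  4.18870945e-05]), 'eef_pos': array([ 0.2687135 , -0.61859306,  0.24927091]), 'tool_rot': array([ 9.79077522e-01,  2.03485195e-01, -2.33561173e-04, -9.62478543e-04]), 'force': array([ 0.15608816, -0.89732527,  0.82805518]), 'moment': array([ 0.00878873, -0.03007549,  0.01610763]), 'gripper_force': 0.0, 'finger_gap': 0.08525911613769857}
{'vertical_fov': 48.421242161591984, 'cx': 280.0279320597821, 'cy': 209.84162723080132, 'origin': array([ 1.25722028, -0.58977155,  1.22827547]), 'rotation': array([0.31908124, 0.14484734, 0.40983317, 0.84216577])}
{'vertical_fov': 55.65247009538132, 'cx': 279.6290911957407, 'cy': 202.35584318336356, 'origin': array([ 0.40119924, -0.01229956,  1.29008512]), 'rotation': array([ 0.05060707, -0.03813778, -0.70154529,  0.70980183])}
{'vertical_fov': 63.21964328563601, 'cx': 278.7076985917905, 'cy': 204.9962161564195, 'tool_from_camera': array([[-1.04967363e-03,  9.55846672e-01,  2.93863979e-01,
         7.35791011e-02],
       [ 9.99999369e-01,  8.85810994e-04,  6.90705550e-04,
         1.33737667e-03],
       [ 3.99900658e-04,  2.93864519e-01, -9.55846999e-01,
        -1.23806105e-01],
       [ 0.00000000e+00,  0.00000000e+00,  0.00000000e+00,
         1.00000000e+00]])}
```

View pics/scene0.png

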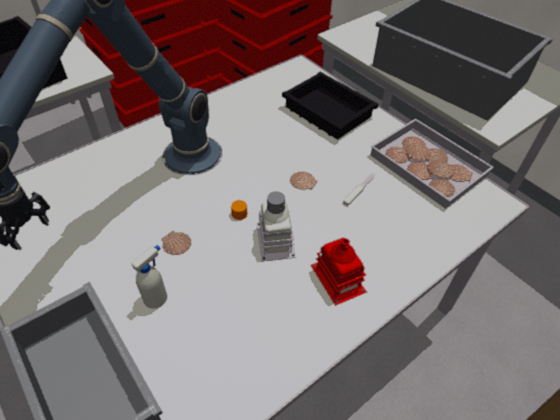

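View pics/top0.png

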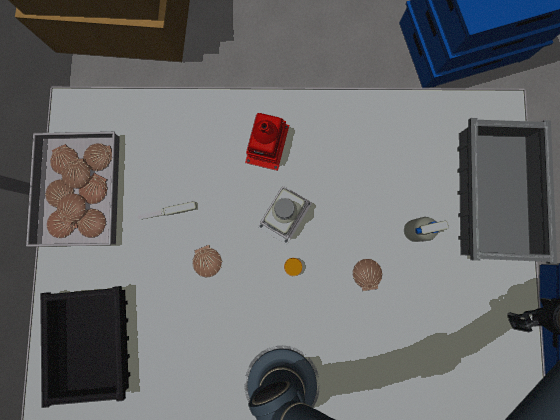

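```bash
cat > h.py <<'E'
from bench import r,jaws,status,optics
import cv2,numpy as np
from scipy.spatial.transform import Rotation as R
def quat(yaw): # tool down, tool x at world angle yaw
    return (R.from_euler('z',yaw)*R.from_euler('x',np.pi)).as_quat()
def grab(n):
    s=status.get_state();d=optics.get_image(n)
    if n=="wrist":
        T=d["tool_from_camera"];Q=R.from_quat(s["tool_rot"])
        d["M"]=Q.as_matrix()@T[:3,:3];d["o"]=s["eef_pos"]+Q.apply(T[:3,3])
    else: d["M"]=R.from_quat(d["rotation"]).as_matrix();d["o"]=d["origin"]
    d["f"]=210/np.tan(np.radians(d["vertical_fov"])/2);return d
def cast(d,px,z):
    px=np.atleast_2d(px).astype(float)
    v=np.c_[(px[:,0]-d["cx"])/d["f"],-(px[:,1]-d["cy"])/d["f"],-np.ones(len(px))]@d["M"].T
    return d["o"]+v*((z-d["o"][2])/v[:,2])[:,None]
E
python3 - <<'E'
from h import *
t=grab("top");s=grab("scene")
for n,p,z in [("cup",(285,208),.2065),("orange",(294,267),.04),("shellA",(367,274),.01),("shellB",(207,261),.01),("spr",(416,230),.1),("knife",(180,210),.01),("red",(266,126),.2)]: print(n,cast(t,p,z))
print("br",cast(t,[(285,187),(315,203),(290,240),(262,222)],.05))
print("scene cup",cast(s,(276,197),.2065),cast(s,(239,207),.04),cast(s,(304,181),.01),cast(s,(177,243),.01))
p=cast(t,(285,208),.2065)[0]
for y in np.arange(-3,3.2,.4):
    j=r.inverse_kinematics([p[0],p[1],.34],quat(y)); print(round(y,2),None if j is None else np.round(j,2))
E
```

```text
cup [[ 0.52247386 -0.00719209  0.2065    ]]
orange [[ 0.35728751 -0.03635837  0.04      ]]
shellA [[ 0.33746811 -0.26765345  0.01      ]]
shellB [[0.37145045 0.24093767 0.01      ]]
spr [[ 0.4728436 -0.3966977  0.1      ]]
knife [[0.53421833 0.33480273 0.01      ]]
red [[0.75628678 0.04923313 0.2       ]]
br [[ 0.60668564 -0.00571612  0.05      ]
 [ 0.55679156 -0.10036868  0.05      ]
 [ 0.44023686 -0.02307653  0.05      ]
 [ 0.4951918   0.06492271  0.05      ]]
scene cup [[ 0.52567775 -0.00069488  0.2065    ]] [[ 0.36628815 -0.03234053  0.04      ]] [[0.38493702 0.24290897 0.01      ]] [[ 0.34859058 -0.26683581  0.01      ]]
-3.0 [ 0.7   0.26 -0.93  1.73  0.22  1.26  1.44]
-2.6 [ 0.86  0.34 -1.17  1.72  0.33  1.29  1.73]
-2.2 [ 0.86  0.34 -1.17  1.72  0.33  1.29  2.13]
-1.8 [ 0.86  0.34 -1.17  1.72  0.33  1.29  2.53]
-1.4 None
-1.0 [-0.99  0.23  1.12  1.81 -0.22  1.24 -2.38]
-0.6 [ 0.3   0.18 -0.42  1.75  0.08  1.23 -2.31]
-0.2 [ 0.35  0.18 -0.48  1.75  0.09  1.23 -1.92]
0.2 [ 0.4   0.19 -0.54  1.74  0.1   1.24 -1.54]
0.6 [ 0.44  0.19 -0.58  1.74  0.11  1.24 -1.15]
1.0 [ 0.47  0.2  -0.63  1.74  0.12  1.24 -0.76]
1.4 [ 0.5   0.21 -0.67  1.74  0.13  1.24 -0.37]
1.8 [ 0.54  0.21 -0.71  1.74  0.15  1.24  0.02]
2.2 [ 0.57  0.22 -0.75  1.74  0.16  1.25  0.41]
2.6 [ 0.6   0.23 -0.79  1.74  0.17  1.25  0.8 ]
3.0 [ 0.67  0.25 -0.87  1.73  0.2   1.25  1.17]
```

Run:
```python
from h import *
r.move_l([.2687,-.6186,.36],vel=.2)
r.movep([.522,-.004,.35],quat(1.03))
r.wait(.2)
d=grab("wrist");cv2.imwrite("pics/w1.png",d["img"][:,:,::-1])
np.savez("w1.npz",M=d["M"],o=d["o"],f=d["f"],cx=d["cx"],cy=d["cy"],img=d["img"])
s=status.get_state();print(s["clock"],s["eef_pos"],s["joints"],s["force"])
```

```text
3.5667 [ 0.52207719 -0.00447235  0.34993849] [ 0.49519657  0.19823687 -0.66061076  1.72547559  0.12719318  1.26126877
 -0.73646467] [ 0.16106068  0.33805442 -0.08069997]
```

View pics/w1.png

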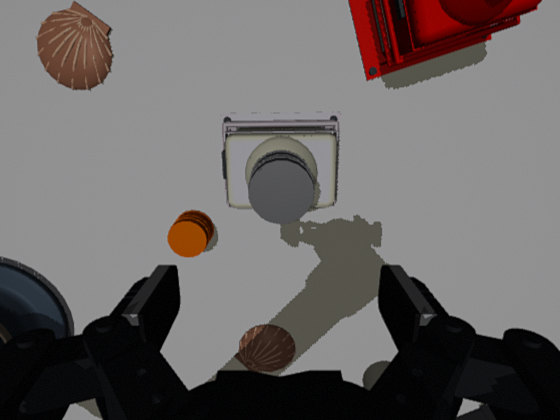

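```bash
cat >> h.py <<'E'
def greytop(d,r0=40,tol=14):
    im=d["img"][:,:,::-1].copy();c=np.array([282,188])
    med=np.median(im[183:194,277:288].reshape(-1,3),0)
    m=(np.abs(im.astype(int)-med).max(2)<tol).astype(np.uint8)
    m[:,:230]=0;m[:,340:]=0;m[:130]=0;m[245:]=0
    m=cv2.morphologyEx(m,cv2.MORPH_OPEN,np.ones((3,3)))
    k=max(cv2.findContours(m,cv2.RETR_EXTERNAL,cv2.CHAIN_APPROX_NONE)[0],key=cv2.contourArea)
    return cv2.fitEllipse(cv2.convexHull(k)),cv2.contourArea(k)
E
python3 - <<'E'
from h import *
d=dict(np.load("w1.npz"))
e,a=greytop(d);print(e,a,cast(d,e[0],.2065))
# jug flat-side top rectangle corners (z .131) & bracket corners read from picture
p=cast(d,[(227,209),(227,135),(337,135)],.131);print(p, np.linalg.norm(np.diff(p,axis=0),axis=1))
b=cast(d,[(225,119),(338,119)],.081);print(b,np.degrees(np.arctan2(*(b[0]-b[1])[1::-1])))
t=grab("top");s=grab("scene")
E
```

```text
((295.10980224609375, 206.23895263671875), (69.70298767089844, 109.32835388183594), 133.2704315185547) 4410.5 [[ 0.52849904 -0.02026305  0.2065    ]]
[[ 4.56530105e-01 -7.84281651e-03  1.31000000e-01]
 [ 4.99139899e-01  5.61448259e-02  1.31000000e-01]
 [ 5.92229305e-01 -2.89883188e-05  1.31000000e-01]] [0.07687661 0.10872504]
[[0.49809628 0.07172412 0.081     ]
 [0.60620944 0.00647989 0.081     ]] 148.8898219674383
```

Run:
```python
from h import *
d=dict(np.load("w1.npz"))
for t in (4,6,8,10):
    e,a=greytop(d,tol=t);print(t,e,a,cast(d,e[0],.2065))
c=cv2.cvtColor(d["img"],cv2.COLOR_RGB2GRAY)
cv2.imwrite("pics/w1c.png",cv2.resize(d["img"][100:260,200:360,::-1],None,fx=3.5,fy=3.5,interpolation=0))
print(c[187,235:335:3],c[140:240:3,282])
```

```text
4 ((281.0376281738281, 189.2418975830078), (48.90679168701172, 65.16567993164062), 89.14179992675781) 1808.5 [[ 0.52602209 -0.00197642  0.2065    ]]
6 ((280.7763366699219, 191.77081298828125), (59.9083366394043, 64.38005828857422), 91.38265991210938) 2858.5 [[ 0.52475337 -0.00367739  0.2065    ]]
8 ((280.817138671875, 191.91128540039062), (62.149654388427734, 64.63972473144531), 89.75659942626953) 3050.5 [[ 0.52472108 -0.00379523  0.2065    ]]
10 ((280.85107421875, 191.92294311523438), (62.67204284667969, 64.69756317138672), 94.36261749267578) 3086.0 [[ 0.52473958 -0.00381779  0.2065    ]]
[148 147 147 145 135  82  83  84  82  83  83  83  84  83  83  84  82  85
  83  83  83  84  81  84  83  83  61  92 137 145 147 146 144 108] [120 123 125 117  38  51  30  85  89  86  87  85  85  84  84  83  84  83
  83  83  82  82  81  81  80  80  81  80  79  84  83  82  83 120]
```

View pics/w1c.png

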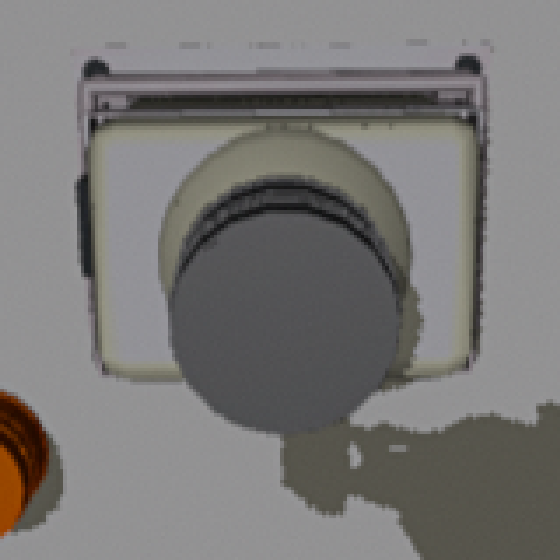

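```bash
cat >> h.py <<'E'
C=np.array([.5247,-.0038]); P=C+.135*np.array([np.cos(np.radians(-121.1)),np.sin(np.radians(-121.1))])
def rep(t=""):
    s=status.get_state();print(t,round(s["clock"],2),s["eef_pos"].round(4),"F",s["force"].round(1),"M",s["moment"].round(2),"gap",round(s["finger_gap"],4),"gf",round(s["gripper_force"],1));return s
E
python3 - <<'E'
from h import *
q=quat(2.6)
r.movep([*C,.30],q); r.move_l([*C,.190],vel=.12); rep("down")
jaws.gripper_to(.045,25); r.wait(.1); rep("grip")
r.move_l([*C,.215],vel=.06); rep("lift25")
r.move_l([*C,.27],vel=.1); rep("lift")
d=grab("scene");cv2.imwrite("pics/s2.png",d["img"][80:320,160:400,::-1].repeat(2,0).repeat(2,1))
E
```

```text
down 6.05 [ 0.5253 -0.0036  0.1907] F [-0.2 -0.1 -0.5] M [-0.04 -0.   -0.01] gap 0.0853 gf 0.0
grip 6.54 [ 0.5251 -0.0037  0.1905] F [ 0.6 -1.   2.8] M [0.03 0.   0.  ] gap 0.0538 gf 29.4
lift25 7.11 [ 0.5246 -0.004   0.2152] F [-0.3 -0.  -0.2] M [-0.04  0.07 -0.05] gap 0.0532 gf 29.2
lift 7.81 [ 0.5243 -0.004   0.2695] F [ 1.3 -0.  -0.6] M [-0.06 -0.01  0.01] gap 0.0531 gf 29.2
```

View pics/s2.png

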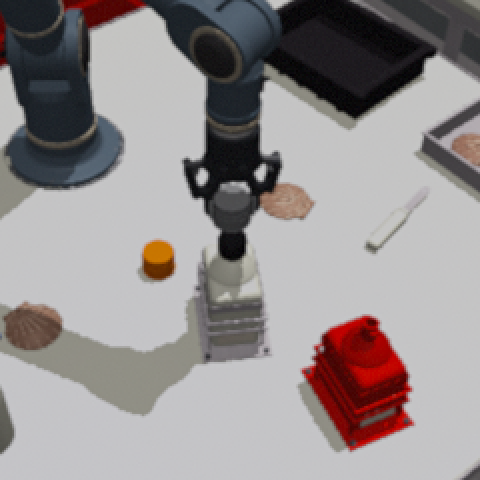

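The cup is in the jaws at crop (232,205), off the black cap at (232,243). Next I set it down beside the bracket.

Run:
```python
from h import *
q=quat(2.6)
r.move_l([*P,.25],q,vel=.2); r.move_l([*P,.04],vel=.15); s=rep("near");f0=s["force"][2]
z=.032
while z>=.0225:
    r.move_l([*P,z],vel=.03); s=rep(z)
    if s["force"][2]-f0>4: break
    z-=.0015
jaws.gripper_to(.085); rep("open")
r.move_l([*P,.15],vel=.15)
r.movep([*(C),.35],quat(1.3)); r.wait(.15)
d=grab("wrist");cv2.imwrite("pics/w3.png",d["img"][:,:,::-1])
np.savez("w3.npz",M=d["M"],o=d["o"],f=d["f"],cx=d["cx"],cy=d["cy"],img=d["img"]);rep()
```

```text
near 10.24 [ 0.4556 -0.1195  0.0407] F [ 0.8 -0.4 -0.8] M [-0.   -0.02  0.03] gap 0.0531 gf 29.2
0.032 10.66 [ 0.4548 -0.1194  0.0319] F [ 0.  -0.1  0.1] M [-0.04 -0.01  0.01] gap 0.0535 gf 29.2
0.0305 10.91 [ 0.455  -0.1194  0.0305] F [-0.2 -0.2 -0.3] M [0.01 0.02 0.04] gap 0.0533 gf 29.2
0.028999999999999998 11.16 [ 0.4549 -0.1194  0.0289] F [ 0.2 -0.7 -0.8] M [ 0.01 -0.   -0.01] gap 0.053 gf 29.2
0.027499999999999997 11.41 [ 0.4549 -0.1194  0.0274] F [-0.2  0.1 -0.3] M [-0.   -0.02 -0.06] gap 0.0531 gf 29.2
0.025999999999999995 11.66 [ 0.4552 -0.1196  0.0263] F [-1.1 -0.4  4.1] M [-0.01  0.2  -0.03] gap 0.0529 gf 28.8
open 12.08 [ 0.4549 -0.1194  0.0259] F [-0.7 -0.4  0.9] M [-0.    0.01 -0.01] gap 0.085 gf 0.0
 14.47 [ 0.5244 -0.0045  0.3491] F [-0.2 -0.4  1.1] M [ 0.02  0.05 -0.01] gap 0.0849 gf 0.0
```

View pics/w3.png

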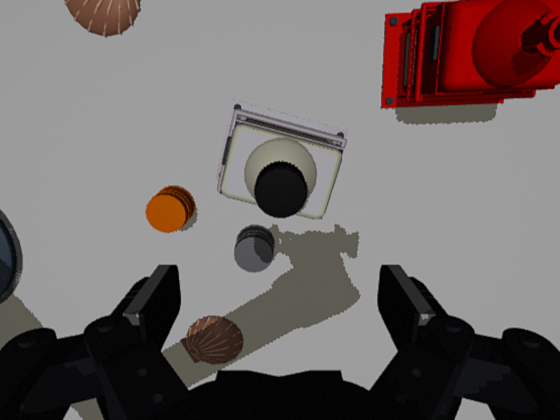

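The cup stands upright, mouth down, at (254,248) beside the bracket. The bare black cap is at about (281,190).

Run:
```python
from h import *
d=dict(np.load("w3.npz"))
g=d["img"].max(2);m=((g<45)).astype(np.uint8);m[:,:245]=0;m[:,315:]=0;m[:150]=0;m[225:]=0
k=max(cv2.findContours(m,cv2.RETR_EXTERNAL,cv2.CHAIN_APPROX_NONE)[0],key=cv2.contourArea)
x,y,w,h=cv2.boundingRect(k);lo=k[:,0][k[:,0][:,1]>y+h*.5].astype(np.float32)
(cx,cy),rad=cv2.minEnclosingCircle(lo);print(x,y,w,h,(cx,cy),rad)
c=cast(d,(x+w/2,y+h-w/2),.204)[0][:2];print(c,cast(d,(cx,cy),.204))
if np.linalg.norm(c-C)>.006: raise SystemExit
q=quat(1.3)
r.move_l([*c,.25],q,vel=.15);r.move_l([*c,.193],vel=.1);rep("down")
jaws.gripper_to(.03,90);r.wait(.15);rep("grip")
np.save("c.npy",c)
z=.193
for dz in (.002,.004,.0055,.0065,.0075):
    r.move_l([*c,.193-dz],vel=.02);r.wait(.1);s=rep(dz)
    if s["force"][2]>17: break
np.save("dz.npy",dz)
```

```text
254 162 53 56 (280.0769348144531, 194.0) 26.09617805480957
[ 0.52549508 -0.00291444] [[ 0.52459857 -0.00485206  0.204     ]]
down 16.0 [ 0.526  -0.0028  0.1935] F [ 0.1 -0.4 -0.6] M [ 0.01 -0.03  0.02] gap 0.0851 gf 0.0
grip 16.62 [ 0.5258 -0.0029  0.194 ] F [-1.6 -0.1  5.4] M [-0.02  0.34 -0.01] gap 0.0414 gf 90.1
0.002 16.98 [ 0.5258 -0.0029  0.1924] F [-3.2 -0.1  8.3] M [-0.11  0.52  0.04] gap 0.0415 gf 90.2
0.004 17.32 [ 0.5259 -0.0029  0.1907] F [-3.7 -0.1 11. ] M [-0.09  0.73 -0.05] gap 0.0414 gf 90.4
0.0055 17.68 [ 0.5258 -0.0029  0.1894] F [-4.9 -0.6 12.2] M [-0.13  0.87  0.07] gap 0.0412 gf 90.6
0.0065 18.02 [ 0.5259 -0.0029  0.1886] F [-4.9 -1.5 12.5] M [-0.14  0.87 -0.03] gap 0.0418 gf 90.7
0.0075 18.38 [ 0.5259 -0.0029  0.1879] F [-5.6 -1.9 14.3] M [-0.2   1.12 -0.03] gap 0.0412 gf 91.2
```

Run:
```python
from h import *
c=np.load("c.npy");z=.193-float(np.load("dz.npy"))
j=np.array(r.inverse_kinematics([*c,z],quat(1.3)));print((j-status.get_state()["joints"]).round(4))
for a in (.25,.5,.8,1.07):
    k=j.copy();k[6]+=a;r.move_j(k);r.wait(.1);s=rep(a);print(R.from_quat(s["tool_rot"]).as_matrix()[:,0].round(3))
```

```text
[-0.0003  0.0029  0.0009  0.0024  0.0005 -0.0041 -0.    ]
0.25 18.82 [ 0.5267 -0.0028  0.188 ] F [-4.4 -1.2 13.6] M [-0.15  0.68  0.08] gap 0.0412 gf 90.9
[ 0.021  1.    -0.001]
0.5 19.27 [ 0.5272 -0.0026  0.1882] F [-1.8 -0.5 12.7] M [-0.11  0.49  0.04] gap 0.0412 gf 90.9
[-0.227  0.974 -0.002]
0.8 19.77 [ 0.5274 -0.0025  0.1883] F [-1.2  0.1 14. ] M [-0.04  0.45  0.07] gap 0.0413 gf 90.9
[-0.505  0.863 -0.003]
1.07 20.23 [ 0.5274 -0.0023  0.1883] F [-1.4 -0.3 12.6] M [0.01 0.44 0.01] gap 0.0413 gf 90.8
[-0.717  0.697 -0.004]
```

Run:
```python
from h import *
s=status.get_state();p=s["eef_pos"];yaw=1.3+1.07;q=quat(yaw)
ok=True
for z in (.190,.194,.197,.202,.21):
    r.move_l([p[0],p[1],z],q,vel=.03);s=rep(z)
    if s["force"][2]<-6: ok=False;print("stuck");break
if ok:
    r.move_l([.5255,-.003,.263],q,vel=.06);r.wait(.2);s=rep("up");print(R.from_quat(s["tool_rot"]).as_matrix()[:,2])
    d=grab("scene");cv2.imwrite("pics/s4.png",cv2.resize(d["img"][150:290,190:370,::-1],None,fx=4,fy=4,interpolation=2))
```

```text
0.19 20.55 [ 0.5274 -0.0023  0.1917] F [-5.  -0.1 10.1] M [-0.1   0.9   0.03] gap 0.0412 gf 90.4
0.194 20.83 [ 0.5274 -0.0023  0.1951] F [-2.4 -0.   5.6] M [-0.04  0.48  0.06] gap 0.0414 gf 90.2
0.197 21.08 [ 0.5273 -0.0024  0.1971] F [ 0.2 -0.2  0.4] M [-0.03  0.    0.06] gap 0.0417 gf 91.0
0.202 21.4 [ 0.5274 -0.0023  0.2021] F [-0.6  0.1  0.1] M [-0.02  0.09  0.  ] gap 0.0412 gf 91.1
0.21 21.82 [ 0.5275 -0.0023  0.2103] F [-0.4  0.1 -0.7] M [-0.01  0.04  0.01] gap 0.0412 gf 91.1
up 23.05 [ 0.5253 -0.003   0.2626] F [-0.1  0.9 -1.6] M [ 0.04  0.04 -0.03] gap 0.0416 gf 91.1
[-8.34342200e-04  1.46510413e-04 -9.99999641e-01]
```

View pics/s4.png

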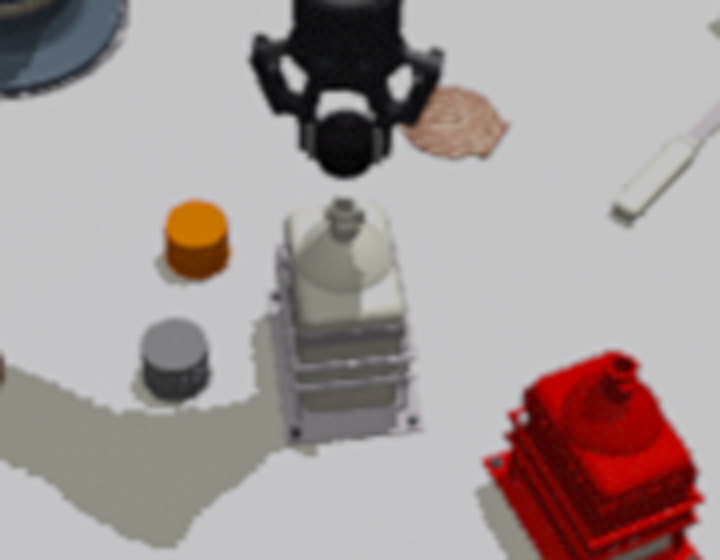

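Run:
```python
from h import *
d=grab("scene");c=d["img"][165:215,250:305,::-1].astype(float)
c=255*(np.clip(c/255,0,1)**.4);cv2.imwrite("pics/s5.png",cv2.resize(c.astype(np.uint8),None,fx=10,fy=10,interpolation=2))
```

```text
(no output)
```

View pics/s5.png

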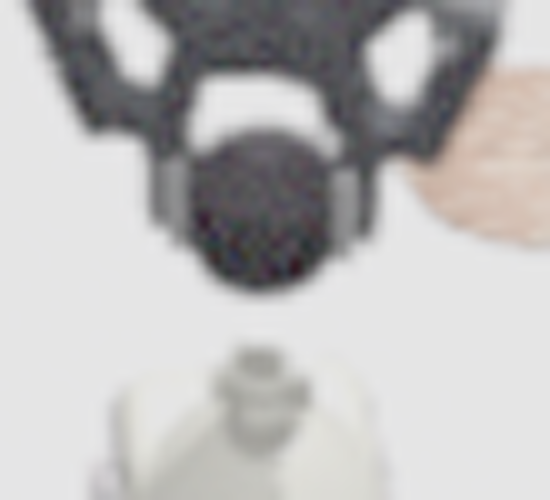

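```bash
python3 -c "
from h import *
rep();print(r.hand_in())"
```

```text
23.15 [ 0.5254 -0.003   0.2627] F [-0.9 -1.4 -0.4] M [ 0.05 -0.04 -0.  ] gap 0.0415 gf 91.1
the job is handed in; nothing more can be done
None
```

I handed the job in at 23 s: the cup stands mouth down beside the bracket, and the cap is off and held level about 5 cm above the open neck. The arm stayed clear of the sprayer, knife and shells.

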